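Press a lipping strip onto a kitchen shelf board with the ratchet clamp

ROBOT

A 6-joint arm with a two-finger parallel gripper is mounted at the origin on the work surface. World frame = base frame: x ahead of the robot, y to its left, z up, the work surface at z = 0. Lengths are in m, angles in degrees, forces in N, time in s.
With the tool pointing down it reaches from about 0.2 to 0.875 m from the base axis. Payload 3.4 kg.
Tool frame: the origin (TCP) lies midway between the tips of the shut fingers; the grasp point (between the pads) lies env.grasp_offset behind it (env.grasp_offset is the distance from the TCP to the grasp point, in m); z points along the fingers, y is the direction in which the jaws open and shut (so a half turn about z gives the same grasp; the last joint's range is limited). The gripper opens to 94 mm and grips with 3 to 60 N. Pads are 16 mm wide; open, the fingers measure 119 mm over their backs; the gripper's body (75 mm by 177 mm) begins 78 mm behind the grasp point.
Start: joints at [-74.255, 15.808, 86.224, -0, 77.962, -6.933], TCP at [0.222, -0.531, 0.205] pointing down, gripper open.
Joint ranges: [-165.64, 165.64], [-43.16, 119.46], [12.63, 154.43], [-67.54, 247.53], [6.08, 155.33], [-154.97, 154.97]. Speed limits (degrees/s): [147.25, 147.25, 180, 180, 180, 180].

INTERFACE

Orientations are given as a 3x3 rotation matrix whose columns are the frame's x, y, z axes.
In Python, from bench import env, cams gives the robot as it stands.
- The arm moves only by the tool servo_tool, never from a script. Its argument "commands" is text: rows parted by semicolons, each of 7 numbers parted by spaces: the turn, a rotation vector about the tool's x, y, z in degrees, then the shift along the tool's x, y, z in m, then the finger opening in m, from 0 to 0.094. A call has exactly 8 rows; each row shifts and turns the commanded pose from where the row before left it, along the tool's axes as they then stand; what a row does not reach is not made up. A row lasts 1/12 s, in which the tool goes at most 41.7 mm and 7.16 degrees, less where a joint would pass 70% of its speed; a pose out of reach is approached as far as the arm can. A call is refused whole if a number of a shift passes 0.0417 or a number of a turn 7.16, either way. A call with a gripper value outside its range is refused whole. The fingers move at their own pace and stop on an object; "newtons" is the grip in N (left out, the last holds). Time passes only in rows, so rows that do not move let the fingers close, or fill a call up. It gives the time, the measured TCP pose, the force and the opening at its end, in the units of the state.
- env.sense(): the state, without advancing time (a new reading comes with each control period).
- cams.read_camera(name): name is "scene" or "top" or "wrist"; returns a dict with "color" (480x640x3 uint8, red, green, blue), "vfov" (degrees; the focal length in pixels is half the picture's height over the tangent of half this angle, whatever the lens; pixels are square), "cx", "cy" (the principal point, pixels), "position" and "rotation" of the camera in the world. Camera axes: x right, y down, z forward; pixel columns grow to the right and rows downward; lengths in m; the calibration is good to about 2 mm. The wrist camera is an equidistant fisheye: a pixel r from the principal point sees the ray r / f radians off the axis. A picture is of the moment at which its call begins. There is no depth.
- env.close_job(): hands the job in, once; it reports no verdict.
The state is a dict: "t": time; "joint_positions": joint angles; "qd": joint speeds; "joint_torque": joint torques, N m; "tool_pos": TCP position; "orientation": TCP orientation; "contact_force": force on the tool from outside, world axes, zero at the start; "wrist_torque": the same for the moment, N m; "gripper_width": opening from 0.0 (shut) to 1.0 (fully open).
Only numpy, scipy, OpenCV 4.12 (cv2) and the standard library are available. Lean on these libraries where they do the work, as an engineer would, in place of code of your own. Each camera call takes 0.05 s, during which the arm holds its last target. There are 200 camera calls.

TASK

Use the pistol-grip ratchet clamp of the pressing jig to close the loose wooden strip right up against the edge of the white shelf board: pump its trigger until the strip sits flat against the board with no gap, then press the release tab down and keep it down until the jaw has sprung all the way back, and let go of everything. Only the clamp may move the strip (do not push the strip or the jaw by hand), and leave the things lying around where they are.

Things in the scene. Friction and masses are not known exactly. Their poses are not given: they have to be found in the camera images.
- jig: Plywood board 450 x 260 x 18 mm, fixed, carrying the clamp. Origin on the worktop under the trigger's pivot; x points from the pistol grip along the clamp's bar to the shelf board, z up (yaw 1.2 to 1.9 rad). 'jig (..)' below means this frame, mm. Spans x -110..340, y -130..130. Black clamp head: x -45..125, y -22..22, top z 74. In front a black jaw block, 70 wide (y), 30 high, on a steel bar.
- grip (a point): Fixed point of the jig, jig (-47, 0, 116): midway between the handle's back and the trigger's front when fully squeezed. Across the handle there, the two measure 36 mm over their outsides squeezed, 52 mm at rest (57 mm at their tops, 25 mm farther up); only the trigger moves (16 mm, to the handle). Fingers centred here, opened 70 mm or more, closed to 36 mm, squeeze it fully.
- trigger (a joint): Trigger angle, rad: 0 at rest, springs back by itself; 0.24 fully squeezed, parallel to the handle. Grey bar on the handle's +x side, pivot at jig (0, 0, 70), 86 long, 12 thick, 22 mm wide, leaning back 21 deg at rest. A full squeeze and full return advances the jaw 8 to 16 mm in teeth of 4 mm; it takes 10 to 25 N at mid-length, 35 N once the jaw is stopped. Let it return below 0.05 each time.
- trigger_mid (a point): Point on the trigger's centre line 65 mm from its pivot (moves with it).
- jaw (a joint): Jaw travel, m: 0 fully back, at most 0.060; starts at 0 to 0.014. The ratchet holds it (it settles back up to 4 mm as the trigger is let go); a spring pulls it to 0 when the release is pressed. It meets the strip at 0.01 to 0.03; the strip meets the board at 0.052, where the jaw stops; further pumping does no harm. Touched by the trigger mechanism only.
- jaw_face (a point): Centre of the jaw's pressing face (faces +x of the jig), at jig (150, 0, 36) when the jaw is back.
- release (a joint): Release tab, m: 0 up, 0.006 fully down; rests anywhere from 0 to 0.003 with the ratchet. Pressed fully down (about 5 N) it frees the ratchet and the jaw springs back in under 1 s, as long as it is held down and the trigger is not squeezed.
- release_top (a point): Centre of the top face of the grey release tab, 26 x 30 mm, on top of the clamp head at jig (100, 0, 92) when up; it moves straight down. Nothing is above it; the light arm is 140 mm behind it.
- strip_mid (a point): Centre of the loose plain wooden lipping strip, 20 mm (x) x 160 mm (y) x 22 mm high, about 50 g, lying on the jig between jaw and white board, crosswise within 0.08 rad. Its axes are nearly the jig's. It is home when its centre is at jig x 212, touching the board's edge along its whole length.
- board_edge (a point): Middle of the edge, facing the strip, of the fixed white shelf board: jig (222, 0, 29). The board spans jig x 222..330, y -85..85, z 18..40. Axes as the jig's.
- light_bar (a point): Point of the slim aluminium work-light arm right above the grip, jig (-40, 0, 330). The arm is fixed, 24 mm wide (x), 16 mm high, spans jig y -125..35 and stands on one 20 mm square post at jig (-40, -115). It blocks a vertical tool over the grip: come in leaning back towards jig -x, about parallel to the handle (35 deg).
- handle_foot (a point): Foot of the black fixed handle, jig (-26, 0, 70). From here the handle rises leaning back 35 deg from vertical towards jig -x (direction -0.574, 0, 0.819), 18 mm thick, 26 mm wide (y), ending at about jig (-72, 0, 136).
- tape_roll: Bystander: small cardboard tape roll, 48 mm across, 20 mm high, lying on the jig beside the clamp head; origin under its centre.
- screw_jar: Bystander: small clear jar, 34 mm across, 40 mm high, standing on the jig beside the clamp head; origin under its centre.
- water_bottle: Bystander: water bottle, 68 mm across, 200 mm high; origin under its centre.
- mug: Bystander: white mug, 80 mm across, 90 mm high; origin under its centre.
- screwdriver: Bystander: screwdriver lying on the worktop.
- fixings_tray: Bystander: grey divided tray 160 x 110 x 45 mm; origin under its centre.
- carton: Bystander: cardboard carton 140 x 180 x 110 mm; origin under its centre.

How it is judged:
By the outcome, as a careful person would: the job done as asked, in the order asked, and still so for the second after the job is handed in, with the robot touching nothing.
It also fails if it takes over 51 s, if anything falls off the work surface, if the arm or the gripper's body presses on something with over 40 N, if the wrist force passes 120 N, or if a joint passes its speed limit or range.

## Working session

There is one attempt and no reset: what is moved stays moved. The work goes in short steps, Python scripts to look and compute and a tool call to move; the robot and the scene stay as the last step left them, time stands still between calls to the robot, and variables do not carry over. Pictures are saved under pics/ and viewed, about 8 in all and at most 12, crops included, and the job is handed in when it is done.

Besides the shell and the picture viewer there is one more tool, called as name(argument=value, ...), one argument or row to a line, values as JSON. servo_tool: Moves the arm, as the interface text tells. Its arguments: {"type":"object","properties":{"commands":{"type":"string"},"newtons":{"type":"number"}},"required":["commands"]}

```bash
ls; mkdir -p pics; cat > h.py <<'E'
import numpy as np, cv2
from bench import env, cams
def snap(n,f):
    c=cams.read_camera(n); cv2.imwrite(f'pics/{f}.png',c["color"][:,:,::-1]); np.save(f'pics/{f}.npy',{k:c[k] for k in c},allow_pickle=True); return c
def load(f): return np.load(f'pics/{f}.npy',allow_pickle=True).item()
def ray(c,u,v,fish=False):
    f=240/np.tan(np.radians(c["vfov"])/2); d=np.array([u-c["cx"],v-c["cy"]],float)
    if fish:
        r=np.linalg.norm(d); th=r/f; k=np.array([*(d/r*np.sin(th)),np.cos(th)])
    else: k=np.array([*(d/f),1.])
    k=np.array(c["rotation"])@k; return np.array(c["position"]),k/np.linalg.norm(k)
def onz(c,u,v,z,fish=False):
    p,k=ray(c,u,v,fish); return p+k*(z-p[2])/k[2]
def proj(c,P):
    f=240/np.tan(np.radians(c["vfov"])/2); q=np.array(c["rotation"]).T@(np.array(P)-c["position"]); return q[:2]/q[2]*f+[c["cx"],c["cy"]]
def tri(rs):
    A=0;b=0
    for p,k in rs: M=np.eye(3)-np.outer(k,k); A=A+M; b=b+M@p
    return np.linalg.solve(A,b)
E
python3 - <<'E'
from h import *
for n in("scene","top"):
    c=snap(n,n+"0"); print(n,c["position"],c["rotation"],c["vfov"],c["cx"],c["cy"])
s=env.sense(); print(s["t"],s["tool_pos"],s["orientation"],s["contact_force"],s["gripper_width"],env.grasp_offset)
E
```

```text
pics
scene [ 1.39760174 -0.06742318  1.06023045] [[ 0.02573264  0.68247526 -0.73045557]
 [ 0.99966426 -0.01978427  0.01673164]
 [-0.0030326  -0.73064088 -0.68275523]] 55.358612873025706 320.8741178279193 242.9154128340475
top [ 0.28049445 -0.05396006  1.82980427] [[-0.00670644 -0.99064963  0.13626569]
 [-0.99984978  0.00446509 -0.01674739]
 [ 0.01598236 -0.13635754 -0.99053076]] 42.91196797680217 323.0899401921641 238.4857302155187
0.1 [ 0.22152638 -0.53006976  0.20471531] [[ 9.22701460e-01  3.85514988e-01 -4.58532109e-04]
 [ 3.85515224e-01 -9.22700206e-01  1.53026192e-03]
 [ 1.66851232e-04 -1.58874601e-03 -9.99998724e-01]] [-0.25944444  1.04634529  0.58080141] 0.9967104629911925 0.0188
```

View pics/top0.png

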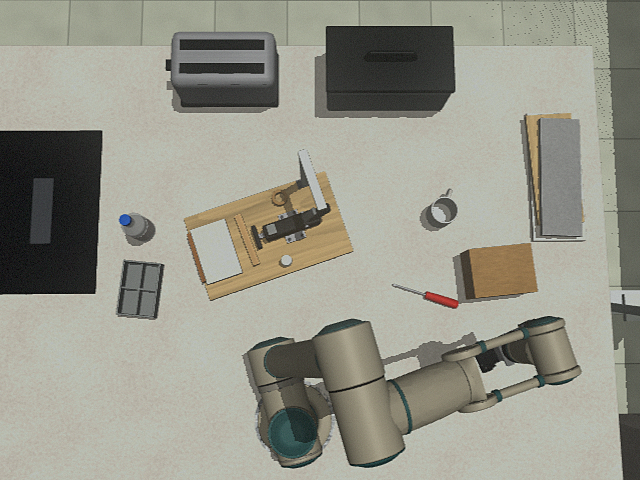

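View pics/scene0.png

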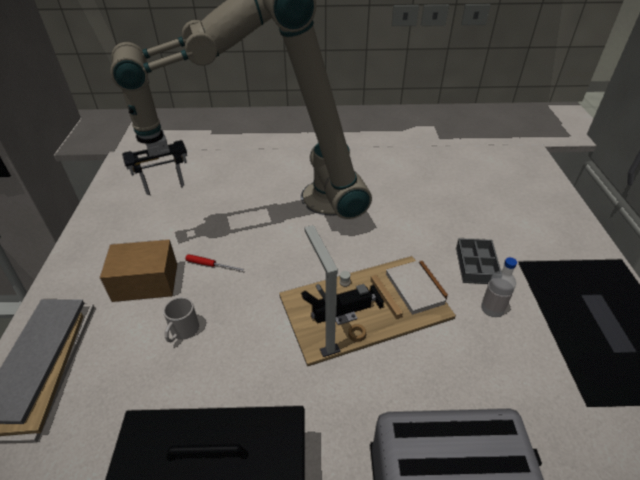

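Top view: the jig's corners are near (184,216), (324,171), (353,251) and (209,299), the white board is near (215,250) and the clamp near (290,222). The light arm runs from (303,152) to (322,205). In the scene view the jig is centred near (365,310).

```bash
cat > m.py <<'E'
from h import *
from scipy.optimize import least_squares
def rot(a): return np.array([[np.cos(a),-np.sin(a)],[np.sin(a),np.cos(a)]])
def fit(J,W):  # 2D rigid jig->world
    r=least_squares(lambda x:(J@rot(x[2]).T+x[:2]-W).ravel(),[*W.mean(0),1.6],loss='soft_l1',f_scale=.003); return r.x,np.sqrt((r.fun.reshape(-1,2)**2).sum(1))
J=np.array([[.34,.13],[.34,-.13],[-.11,-.13],[-.11,.13]])
def sub(g,pts): return cv2.cornerSubPix(g,np.float32(pts).reshape(-1,1,2),(4,4),(-1,-1),(3,40,.01)).reshape(-1,2)
E
python3 - <<'E'
from m import *
for n,P in(("top0",[(209,299),(184,216),(324,171),(353,251)]),("scene0",[(405,259),(453,315),(308,360),(281,296)])):
    c=load(n); g=cv2.cvtColor(c["color"],cv2.COLOR_RGB2GRAY)
    Q=sub(g,P); print(n,Q.tolist())
    W=np.array([onz(c,*q,.018)[:2] for q in Q]); x,e=fit(J,W); print(x,np.round(e,4)); print(W)
    # white board
    h=cv2.cvtColor(c["color"],cv2.COLOR_RGB2HSV); 
    x0,y0,x1,y1=(180,205,255,295) if n=="top0" else (380,255,450,320)
    m=((h[...,2]>205)&(h[...,1]<25)).astype(np.uint8)
    mm=np.zeros_like(m); hull=cv2.fillConvexPoly(mm,np.int32(P),1); m=m&mm
    cs=max(cv2.findContours(m,0,2)[0],key=cv2.contourArea)
    w=np.float32([onz(c,*q[0],.04)[:2] for q in cs]); r=cv2.minAreaRect(w); print("board",r)
E
```

```text
top0 [[209.7777557373047, 300.78875732421875], [184.0, 216.0], [324.49224853515625, 170.75572204589844], [352.1354064941406, 251.19375610351562]]
[ 0.579735   -0.02882568  1.8932823 ] [0.0033 0.0052 0.0017 0.0032]
[[ 0.34602544  0.2504147 ]
 [ 0.59970371  0.33220756]
 [ 0.73769034 -0.0902543 ]
 [ 0.4910071  -0.17116618]]
board ((0.39698946475982666, 0.2528547942638397), (0.0, 0.0), 0.0)
scene0 [[403.9173278808594, 257.38153076171875], [455.60205078125, 316.916015625], [308.0, 360.0], [278.4541320800781, 293.1786804199219]]
[ 0.58654332 -0.02988783  1.89610966] [0.027  0.0011 0.0153 0.0015]
[[ 0.35861705  0.2240369 ]
 [ 0.60146095  0.33279225]
 [ 0.73062224 -0.08714957]
 [ 0.49867321 -0.17417554]]Traceback (most recent call last):
  File "<stdin>", line 11, in <module>
ValueError: max() iterable argument is empty
```

```bash
cat > plan.py <<'E'
from m import *
from scipy.spatial.transform import Rotation as Ro
GO=env.grasp_offset
JP=[.580,-.029,1.893]
def jw(p,jp=None):
    jp=jp or JP; return np.array([*(rot(jp[2])@np.array(p[:2])+jp[:2]),p[2]])
def ori(lean,jp=None):
    jp=jp or JP; a=np.radians(lean); R=np.eye(3); R[:2,:2]=rot(jp[2])
    return R@np.array([[0,-np.cos(a),np.sin(a)],[-1,0,0],[0,-np.sin(a),-np.cos(a)]])
def plan(gp,lean,n,tcp=False,cur=None):
    "gp: jig grasp point (m) or tcp"
    s=env.sense() ; p,R=(s["tool_pos"],s["orientation"]) if cur is None else cur
    p=np.array(p);R=np.array(R)
    T=ori(lean); t=jw(gp)+(0 if tcp else GO)*T[:,2]
    rv=Ro.from_matrix(R.T@T).as_rotvec(degrees=True)/n; d=(t-p)/n
    print("target tcp",np.round(t,4),"dist",np.round(t-p,4))
    for i in range(n):
        print(np.round(rv,2),np.round(R.T@d,4)); R=R@Ro.from_rotvec(rv,degrees=True).as_matrix()
E
python3 - <<'E'
from plan import *
plan((-.162,0,.280),35,16)
c=snap("wrist","w0");s=env.sense();R=np.array(s["orientation"])
print("cam in tool",R.T@(c["position"]-s["tool_pos"]),R.T@c["rotation"],c["vfov"])
c=load("top0")
print("mug",onz(c,443,210,.09),"carton",onz(c,500,270,.11),"bottle",onz(c,125,220,.2),onz(c,150,235,0))
E
```

```text
target tcp [ 0.6279 -0.1724  0.2646] dist [0.4064 0.3576 0.0599]
[2.18 0.08 0.26] [ 0.0321 -0.0108 -0.0037]
[2.18 0.08 0.26] [ 0.032  -0.0111 -0.0033]
[2.18 0.08 0.26] [ 0.032  -0.0114 -0.0028]
[2.18 0.08 0.26] [ 0.0319 -0.0116 -0.0023]
[2.18 0.08 0.26] [ 0.0319 -0.0118 -0.0018]
[2.18 0.08 0.26] [ 0.0318 -0.012  -0.0013]
[2.18 0.08 0.26] [ 0.0318 -0.0122 -0.0008]
[2.18 0.08 0.26] [ 0.0317 -0.0124 -0.0003]
[2.18 0.08 0.26] [ 0.0317 -0.0125  0.0002]
[2.18 0.08 0.26] [ 0.0316 -0.0126  0.0007]
[2.18 0.08 0.26] [ 0.0315 -0.0127  0.0013]
[2.18 0.08 0.26] [ 0.0315 -0.0128  0.0018]
[2.18 0.08 0.26] [ 0.0314 -0.0129  0.0023]
[2.18 0.08 0.26] [ 0.0314 -0.0129  0.0029]
[2.18 0.08 0.26] [ 0.0313 -0.0129  0.0034]
[2.18 0.08 0.26] [ 0.0312 -0.0129  0.0039]
cam in tool [ 0.08277944  0.0010743  -0.17864897] [[ 5.67686534e-04 -9.59068018e-01 -2.83175235e-01]
 [ 9.99999837e-01  5.28791905e-04  2.13786483e-04]
 [-5.52950064e-05 -2.83175310e-01  9.59068163e-01]] 65.70646984690485
mug [ 0.60177286 -0.43221885  0.09      ] carton [ 0.42459584 -0.58427647  0.11      ] bottle [0.55733182 0.45139124 0.2       ] [0.5451729  0.43673739 0.        ]
```

servo_tool(
  commands="2.18 0.08 0.26 0.032 -0.011 -0.0037 0.094;2.18 0.08 0.26 0.032 -0.011 -0.0033 0.094;2.18 0.08 0.26 0.032 -0.0114 -0.0028 0.094;2.18 0.08 0.26 0.032 -0.0116 -0.0023 0.094;2.18 0.08 0.26 0.032 -0.0118 -0.0018 0.094;2.18 0.08 0.26 0.032 -0.012 -0.0013 0.094;2.18 0.08 0.26 0.032 -0.0122 -0.0008 0.094;2.18 0.08 0.26 0.032 -0.0124 -0.0003 0.094",
)

```text
t: 0.82
tool_pos: [0.4269, -0.3502, 0.2352]
orientation: [[0.936, 0.336, -0.101], [0.351, -0.892, 0.284], [0.005, -0.302, -0.953]]
contact_force: [0.4, -0.4, -0.5]
gripper_width: 1.0
```

servo_tool(
  commands="2.18 0.08 0.26 0.0317 -0.0125 0.0002 0.094;2.18 0.08 0.26 0.0316 -0.0126 0.0007 0.094;2.18 0.08 0.26 0.0315 -0.0127 0.0013 0.094;2.18 0.08 0.26 0.0315 -0.0128 0.0018 0.094;2.18 0.08 0.26 0.0314 -0.0129 0.0023 0.094;2.18 0.08 0.26 0.0314 -0.0129 0.0029 0.094;2.18 0.08 0.26 0.0313 -0.0129 0.0034 0.094;2.18 0.08 0.26 0.0312 -0.0129 0.0039 0.094",
)

```text
t: 1.48
tool_pos: [0.6303, -0.1718, 0.2647]
orientation: [[0.949, 0.258, -0.182], [0.315, -0.778, 0.544], [-0.001, -0.574, -0.819]]
contact_force: [0.7, -0.2, -0.2]
gripper_width: 1.002
```

```bash
python3 - <<'E'
from plan import *
c=snap("wrist","w1"); s=env.sense(); print(s["t"],np.round(s["tool_pos"],4),np.round(s["joint_positions"],1),np.round(s["contact_force"],2))
plan((-.162,0,.280),35,1)
f=240/np.tan(np.radians(c["vfov"])/2)
def fp(P):
    q=np.array(c["rotation"]).T@(np.array(P)-c["position"]); th=np.arccos(q[2]/np.linalg.norm(q)); return np.round(q[:2]/np.linalg.norm(q[:2])*th*f+[c["cx"],c["cy"]])
for nm,P in dict(bA=(.222,.085,.04),bB=(.222,-.085,.04),bC=(.33,-.085,.04),bD=(.33,.085,.04),rel=(.1,0,.092),grip=(-.047,0,.116),htop=(-.072,0,.136),j1=(-.11,-.13,.018),j2=(-.11,.13,.018)).items(): print(nm,fp(jw(P)))
E
```

```text
1.5333 [ 0.6347 -0.168   0.263 ] [-33.4  36.8  52.9  23.7 117.1  43.8] [ 0.28  2.16 -0.31]
target tcp [ 0.6279 -0.1724  0.2646] dist [-0.0068 -0.0044  0.0016]
[-0.21 -0.1   0.18] [-0.0079  0.0007 -0.0025]
bA [216. 233.]
bB [210. 130.]
bC [174. 133.]
bD [181. 224.]
rel [239. 195.]
grip [321. 213.]
htop [331. 220.]
j1 [420.  89.]
j2 [408. 307.]
```

View pics/w1.png

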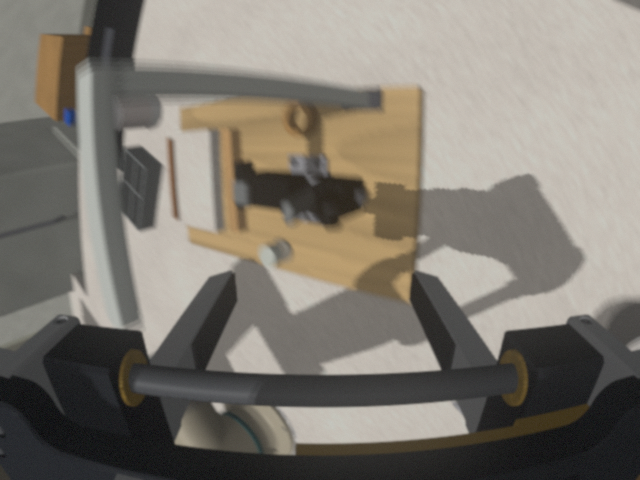

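The wrist view shows the whole jig: its near corners are at about (422,88) and (410,300), the white board at (200,180) and the clamp at (300,190). The picture is blurred by motion, so I'll let the arm settle and look again.

servo_tool(
  commands="0 0 0 0 0 0 0.094;0 0 0 0 0 0 0.094;0 0 0 0 0 0 0.094;0 0 0 0 0 0 0.094;0 0 0 0 0 0 0.094;0 0 0 0 0 0 0.094;0 0 0 0 0 0 0.094;0 0 0 0 0 0 0.094",
)

```text
t: 2.2
tool_pos: [0.6289, -0.1733, 0.2652]
orientation: [[0.949, 0.258, -0.18], [0.315, -0.779, 0.543], [-0.0, -0.572, -0.82]]
contact_force: [0.3, -0.6, 0.6]
gripper_width: 0.995
```

```bash
python3 - <<'E'
from plan import *
c=snap("wrist","w2"); s=env.sense(); print(s["t"],np.round(s["tool_pos"],4),np.round(s["contact_force"],2))
plan((-.162,0,.280),35,1)
im=cv2.imread("pics/w2.png")[60:330,20:450]; cv2.imwrite("pics/w2c.png",cv2.resize(im,None,fx=1.85,fy=1.85,interpolation=3))
E
```

```text
2.25 [ 0.629  -0.1732  0.2651] [-0.45 -0.28  0.69]
target tcp [ 0.6279 -0.1724  0.2646] dist [-0.0011  0.0008 -0.0005]
[ 0.13 -0.04 -0.09] [-0.0008 -0.0006  0.0011]
```

View pics/w2c.png

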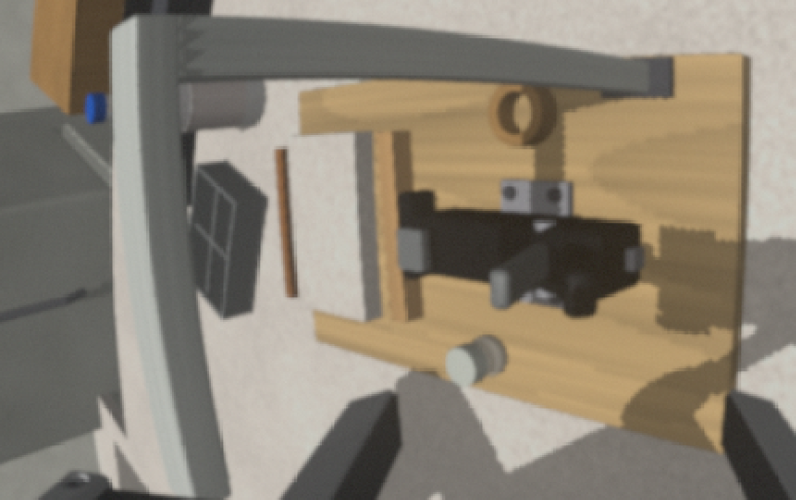

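The sharp crop shows the jig corners at (743,56), (300,92), (315,340) and (720,450). The board's top corners are at (355,132), (362,318), (290,137) and (300,308). The release tab is near (415,250), the trigger tip near (505,290) and the handle's end near (580,292).

```bash
python3 - <<'E'
from plan import *
c=load("w2"); g=cv2.cvtColor(c["color"],cv2.COLOR_RGB2GRAY)
C=np.array([(743,56),(300,92),(315,340),(720,450),(355,132),(362,318),(290,137),(300,308)])/1.85+[20,60]
P=np.array([(-.11,-.13,.018),(.34,-.13,.018),(.34,.13,.018),(-.11,.13,.018),(.222,-.085,.04),(.222,.085,.04),(.33,-.085,.04),(.33,.085,.04)])
Q=sub(g,C); Q=np.where(np.linalg.norm(Q-C,axis=1)[:,None]<4,Q,C)
W=np.array([onz(c,*q,p[2],True)[:2] for q,p in zip(Q,P)])
x,e=fit(P[:,:2],W); print("wrist fit",x,np.round(e,4))
# triangulate handle end / trigger tip vs top, show zoomed crops of both other views
a=cv2.imread("pics/top0.png")[165:275,235:355]; b=cv2.imread("pics/scene0.png")[265:350,280:400]
a=cv2.resize(a,None,fx=3.3,fy=3.3,interpolation=3); b=cv2.resize(b,None,fx=3.3,fy=3.3,interpolation=3)
o=np.zeros((max(a.shape[0],b.shape[0]),a.shape[1]+b.shape[1],3),np.uint8); o[:a.shape[0],:a.shape[1]]=a; o[:b.shape[0],a.shape[1]:]=b
cv2.imwrite("pics/ab.png",o); print(a.shape)
E
```

```text
wrist fit [ 0.58079705 -0.03554739  1.89969682] [0.0013 0.0034 0.001  0.0065 0.0017 0.0035 0.0055 0.0019]
(363, 396, 3)
```

View pics/ab.png

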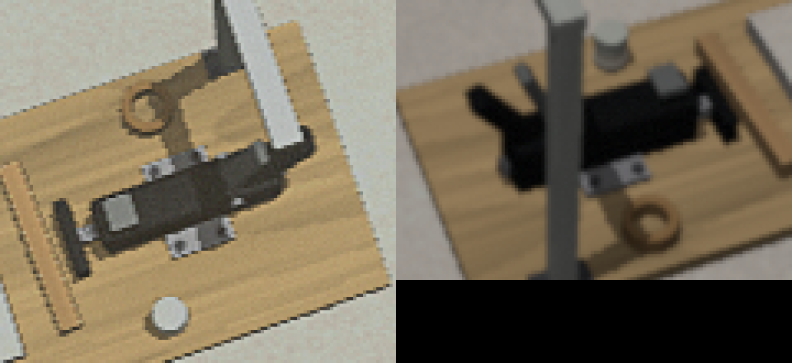

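The left half (top view) shows the release tab at (121,212), the trigger tip at (262,150) and the handle's end at (308,135). The right half (scene view) shows the tab at (668,80), the trigger tip at (525,72) and the handle's end at (475,93). Next I'll triangulate these three.

```bash
python3 - <<'E'
from plan import *
t,sc,w=load("top0"),load("scene0"),load("w2")
D=dict(release=((121,212),(272,80),(413,250)),handle=((306,135),(79,93),(580,290)),trig=((262,150),(129,72),(503,283)))
for JQ in([.580,-.029,1.893],[.5808,-.0355,1.8997]):
  for n,(a,b,d) in D.items():
    rs=[ray(t,235+a[0]/3.3,165+a[1]/3.3),ray(sc,280+b[0]/3.3,265+b[1]/3.3),ray(w,20+d[0]/1.85,60+d[1]/1.85,True)]
    for k in ([0,1],[0,2],[1,2],[0,1,2]):
        X=tri([rs[i] for i in k]); print(n,k,np.round(X,4),"jig",np.round([*(rot(JQ[2]).T@(X[:2]-JQ[:2])),X[2]],4))
E
```

```text
release [0, 1] [0.5483 0.0667 0.0847] jig [ 0.1008 -0.0003  0.0847]
release [0, 2] [0.547  0.0639 0.0855] jig [0.0986 0.0019 0.0855]
release [1, 2] [0.5421 0.0696 0.078 ] jig [0.1055 0.0048 0.078 ]
release [0, 1, 2] [0.5468 0.0661 0.0835] jig [0.1007 0.0013 0.0835]
handle [0, 1] [ 0.6055 -0.0954  0.1397] jig [-0.071  -0.0032  0.1397]
handle [0, 2] [ 0.6057 -0.0976  0.1336] jig [-0.0732 -0.0026  0.1336]
handle [1, 2] [ 0.6013 -0.0958  0.1314] jig [-0.0702  0.0009  0.1314]
handle [0, 1, 2] [ 0.6049 -0.0967  0.1359] jig [-0.0721 -0.0022  0.1359]
trig [0, 1] [ 0.5913 -0.0564  0.1475] jig [-0.0295 -0.002   0.1475]
trig [0, 2] [ 0.5917 -0.0589  0.1431] jig [-0.0321 -0.0016  0.1431]
trig [1, 2] [ 0.5869 -0.0549  0.1393] jig [-0.0267  0.0016  0.1393]
trig [0, 1, 2] [ 0.5908 -0.0573  0.1441] jig [-0.0302 -0.0013  0.1441]
release [0, 1] [0.5483 0.0667 0.0847] jig [ 0.1072 -0.0023  0.0847]
release [0, 2] [0.547  0.0639 0.0855] jig [ 1.05e-01 -1.00e-04  8.55e-02]
release [1, 2] [0.5421 0.0696 0.078 ] jig [0.112  0.0027 0.078 ]
release [0, 1, 2] [0.5468 0.0661 0.0835] jig [ 0.1072 -0.0007  0.0835]
handle [0, 1] [ 0.6055 -0.0954  0.1397] jig [-0.0646 -0.0041  0.1397]
handle [0, 2] [ 0.6057 -0.0976  0.1336] jig [-0.0668 -0.0035  0.1336]
handle [1, 2] [ 0.6013 -0.0958  0.1314] jig [-0.0637  0.      0.1314]
handle [0, 1, 2] [ 0.6049 -0.0967  0.1359] jig [-0.0657 -0.0031  0.1359]
trig [0, 1] [ 0.5913 -0.0564  0.1475] jig [-0.0231 -0.0031  0.1475]
trig [0, 2] [ 0.5917 -0.0589  0.1431] jig [-0.0257 -0.0028  0.1431]
trig [1, 2] [ 0.5869 -0.0549  0.1393] jig [-0.0203  0.0005  0.1393]
trig [0, 1, 2] [ 0.5908 -0.0573  0.1441] jig [-0.0238 -0.0025  0.1441]
```

servo_tool(
  commands="0.1 0 0 -0.0008 -0.0066 0.02 0.094;0 0 0 0 0 0.02 0.094;0 0 0 0 0 0.02 0.094;0 0 0 0 0 0.02 0.094;0 0 0 0 0 0.02 0.094;0 0 0 0 0 0.02 0.094;0 0 0 0 0 0.01 0.094;0 0 0 0 0 0 0.094",
)

```text
t: 2.92
tool_pos: [0.6018, -0.0959, 0.1608]
orientation: [[0.949, 0.257, -0.185], [0.317, -0.776, 0.545], [-0.003, -0.576, -0.818]]
contact_force: [-0.1, -0.4, -0.1]
gripper_width: 1.001
```

```bash
python3 - <<'E'
from plan import *
c=snap("wrist","w3"); s=env.sense(); print(s["t"],np.round(s["tool_pos"],4),np.round(s["contact_force"],2))
plan((-.047,0,.116),35,1)
E
```

```text
2.9667 [ 0.6028 -0.0969  0.1619] [ 0.79 -0.34  0.28]
target tcp [ 0.5915 -0.0634  0.1006] dist [-0.0114  0.0336 -0.0613]
[-0.05  0.04 -0.08] [-0.0001  0.0062  0.0705]
```

View pics/w3.png

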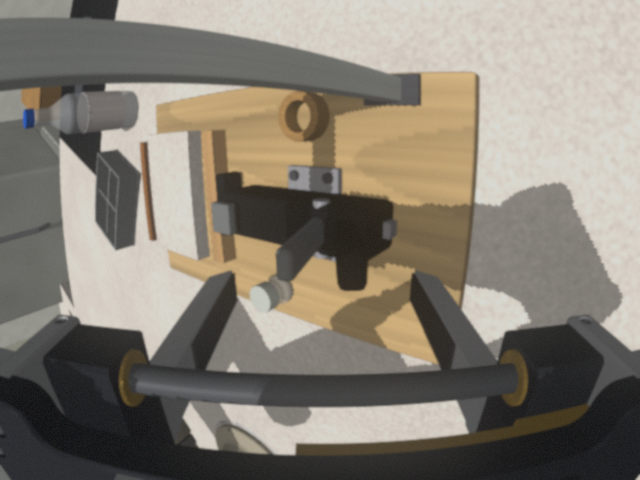

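The fingers at (235,275) and (412,275) straddle the trigger tip (285,265) and the handle's end (350,285), so I'll go in and centre.

servo_tool(
  commands="0 0 0 0 0 0.018 0.094;0 0 0 0 0 0.018 0.094;0 0 0 0 0 0.018 0.094;0 0 0 0 0 0.012 0.094;0 0 0 0 0.002 0.0045 0.09;0 0 0 0 0.002 0 0.085;0 0 0 0 0.002 0 0.08;0 0 0 0 0 0 0.076",
)

```text
t: 3.63
tool_pos: [0.5931, -0.0651, 0.1015]
orientation: [[0.949, 0.259, -0.179], [0.315, -0.778, 0.543], [0.001, -0.572, -0.82]]
contact_force: [0.4, 1.0, -0.6]
gripper_width: 0.821
```

```bash
python3 - <<'E'
from plan import *
s=env.sense(); print(s["t"],np.round(s["tool_pos"],4),np.round(s["contact_force"],2),s["gripper_width"]*94)
plan((-.047,0,.116),35,1)
E
```

```text
3.6333 [ 0.5931 -0.0651  0.1015] [ 0.38  0.99 -0.62] 77.18961882141497
target tcp [ 0.5915 -0.0634  0.1006] dist [-0.0016  0.0018 -0.0009]
[ 0.12 -0.12 -0.06] [-0.001  -0.0013  0.002 ]
```

servo_tool(
  commands="0.1 -0.1 0 -0.001 -0.0013 0.002 0.06;0 0 0 0 0 0 0.05;0 0 0 0 0 0 0.042;0 0 0 0 0 0 0.035;0 0 0 0 0 0 0.035;0 0 0 0 0 0 0.035;0 0 0 0 0 0 0.035;0 0 0 0 0 0 0.035",
  newtons=50,
)

```text
t: 4.3
tool_pos: [0.5914, -0.0642, 0.0992]
orientation: [[0.949, 0.259, -0.181], [0.316, -0.779, 0.542], [-0.001, -0.571, -0.821]]
contact_force: [1.8, -6.2, -0.2]
gripper_width: 0.383
```

```bash
python3 - <<'E'
from plan import *
s=env.sense(); f=np.array(s["contact_force"]);R=np.array(s["orientation"]); print(s["t"],"tool force",np.round(R.T@f,2),s["gripper_width"]*94)
plan((-.047,0,.116),35,1)
E
```

```text
4.3 tool force [-0.25  5.38 -3.53] 36.028434408671664
target tcp [ 0.5915 -0.0634  0.1006] dist [0.0001 0.0008 0.0014]
[ 0.18  0.01 -0.08] [ 0.0003 -0.0014 -0.0007]
```

servo_tool(
  commands="0 0 0 0 0 0 0.066;0 0 0 0 0 0 0.066;0 0 0 0 0 0 0.066;0 0 0 0 0 0 0.066;0 0 0 0 0 0 0.066;0 0 0 0 0 0 0.066;0 0 0 0 0 0 0.066;0 0 0 0 0 0 0.066",
)

```text
t: 4.97
tool_pos: [0.59, -0.0616, 0.1]
orientation: [[0.948, 0.258, -0.184], [0.317, -0.776, 0.545], [-0.002, -0.575, -0.818]]
contact_force: [-1.3, 2.9, -0.9]
gripper_width: 0.701
```

```bash
python3 - <<'E'
from plan import *
c=snap("wrist","w4"); s=env.sense(); f=np.array(s["contact_force"]);R=np.array(s["orientation"]); print(s["t"],"tool force",np.round(R.T@f,2),s["gripper_width"]*94)
plan((-.047,0,.116),35,1)
cv2.imwrite("pics/w4c.png",cv2.resize(cv2.imread("pics/w4.png")[80:330,120:500],None,fx=2,fy=2,interpolation=3))
E
```

```text
5.0167 tool force [-0.87 -2.61  1.07] 65.91630596946828
target tcp [ 0.5915 -0.0634  0.1006] dist [ 0.0015 -0.0017  0.0006]
[-0.12  0.12 -0.08] [ 0.0009  0.0014 -0.0016]
```

View pics/w4c.png

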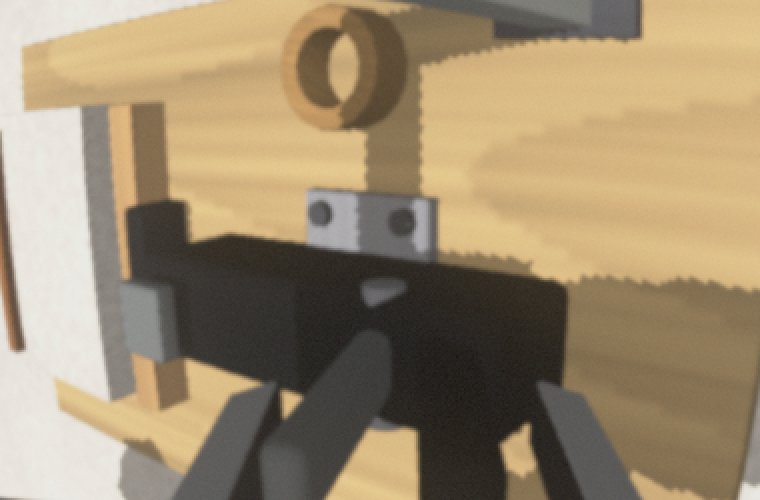

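The crop shows the strip near (150,260), the jaw at (155,230) and the trigger between the fingers. The mechanism works. 66 mm just touches the returned trigger, so I'll open to 76 mm between squeezes.

servo_tool(
  commands="0 0 0 0 0 0 0.076;0 0 0 0 0 0 0.076;0 0 0 0 0 0 0.076;0 0 0 0 0 0 0.035;0 0 0 0 0 0 0.035;0 0 0 0 0 0 0.035;0 0 0 0 0 0 0.035;0 0 0 0 0 0 0.035",
)

```text
t: 5.68
tool_pos: [0.5899, -0.0601, 0.1022]
orientation: [[0.948, 0.259, -0.184], [0.317, -0.774, 0.548], [-0.001, -0.578, -0.816]]
contact_force: [-0.4, 0.2, 3.4]
gripper_width: 0.492
```

servo_tool(
  commands="0 0 0 0 0 0 0.035;0 0 0 0 0 0 0.035;0 0 0 0 0 0 0.076;0 0 0 0 0 0 0.076;0 0 0 0 0 0 0.076;0 0 0 0 0 0 0.076;0 0 0 0 0 0 0.076;0 0 0 0 0 0 0.076",
)

```text
t: 6.35
tool_pos: [0.5902, -0.062, 0.0998]
orientation: [[0.949, 0.258, -0.184], [0.317, -0.777, 0.544], [-0.002, -0.575, -0.818]]
contact_force: [0.5, -0.8, -0.1]
gripper_width: 0.773
```

servo_tool(
  commands="0 0 0 0 0 0 0.035;0 0 0 0 0 0 0.035;0 0 0 0 0 0 0.035;0 0 0 0 0 0 0.035;0 0 0 0 0 0 0.035;0 0 0 0 0 0 0.035;0 0 0 0 0 0 0.035;0 0 0 0 0 0 0.035",
)

```text
t: 7.02
tool_pos: [0.5912, -0.0641, 0.0991]
orientation: [[0.949, 0.258, -0.181], [0.316, -0.779, 0.542], [-0.001, -0.571, -0.821]]
contact_force: [2.9, -5.5, -0.7]
gripper_width: 0.384
```

servo_tool(
  commands="0 0 0 0 0 0 0.076;0 0 0 0 0 0 0.076;0 0 0 0 0 0 0.076;0 0 0 0 0 0 0.076;0 0 0 0 0 0 0.076;0 0 0 0 0 0 0.076;0 0 0 0 0 0 0.076;0 0 0 0 0 0 0.076",
)

```text
t: 7.68
tool_pos: [0.5905, -0.0623, 0.1]
orientation: [[0.949, 0.258, -0.183], [0.316, -0.777, 0.544], [-0.002, -0.574, -0.819]]
contact_force: [-0.2, -0.1, 0.5]
gripper_width: 0.805
```

```bash
cat > gap.py <<'E'
from plan import *
import sys
c=snap("wrist",sys.argv[1]); s=env.sense(); f=np.array(s["contact_force"]);R=np.array(s["orientation"]); print(s["t"],"tool force",np.round(R.T@f,2),s["gripper_width"]*94)
plan((-.047,0,.116),35,1)
# jig-plane rectified strip region at z=.040 (strip top), 0.5 mm/px: jig x .14...25, y -.1...1
f=240/np.tan(np.radians(c["vfov"])/2)
xs=np.arange(.12,.26,.0005); ys=np.arange(-.1,.1,.0005); X,Y=np.meshgrid(xs,ys)
P=np.stack([X,Y],-1)@rot(JP[2]).T+JP[:2]; P=np.dstack([P,np.full(X.shape,.040)])-c["position"]; q=P@np.array(c["rotation"])
r=np.hypot(q[...,0],q[...,1]); th=np.arctan2(r,q[...,2])*f
o=cv2.remap(c["color"],np.float32(q[...,0]/r*th+c["cx"]),np.float32(q[...,1]/r*th+c["cy"]),1)
cv2.imwrite(f"pics/{sys.argv[1]}r.png",cv2.resize(o[:,:,::-1],None,fx=1.4,fy=1.4))
h=cv2.cvtColor(o,cv2.COLOR_RGB2HSV)
for y in(-.075,-.06,-.045,.06,.07,.075):
    row=h[int((y+.1)/.0005)-3:int((y+.1)/.0005)+4].mean(0); print(y," ".join(f"{int(x*1000)}:{int(a)}/{int(b)}" for x,a,b in zip(xs[80:260:8],row[80:260:8,1],row[80:260:8,2])))
E
python3 gap.py w5
```

```text
7.7333 tool force [-0.12  0.   -0.25] 76.16349097975557
target tcp [ 0.5915 -0.0634  0.1006] dist [ 0.001  -0.0011  0.0006]
[-0.05  0.07 -0.07] [ 0.0006  0.0008 -0.0013]
-0.075 160:99/175 164:102/133 168:100/132 172:98/131 176:98/130 180:100/131 184:98/129 188:102/139 192:109/202 196:107/221 200:107/220 204:109/217 208:104/214 212:62/164 216:23/164 220:15/222 224:12/231 228:12/232 232:12/232 236:12/232 240:12/232 244:12/231 248:12/233
-0.06 160:99/178 164:100/133 168:99/132 172:103/130 176:99/130 180:98/131 184:98/130 188:102/139 192:109/201 196:107/221 200:107/218 204:108/216 208:104/211 212:61/161 216:23/159 220:13/223 224:11/233 228:12/232 232:12/231 236:12/230 240:13/232 244:12/232 248:12/233
-0.045 160:99/184 164:99/133 168:100/131 172:99/131 176:98/131 180:98/130 184:97/129 188:101/141 192:108/203 196:106/220 200:107/218 204:108/216 208:102/209 212:58/162 216:23/167 220:13/224 224:10/233 228:10/233 232:11/232 236:11/232 240:11/232 244:11/233 248:11/233
0.06 160:99/171 164:97/127 168:98/128 172:97/129 176:99/130 180:97/129 184:94/126 188:101/144 192:108/207 196:108/217 200:108/212 204:108/210 208:96/193 212:47/151 216:21/177 220:12/226 224:10/233 228:8/233 232:8/233 236:10/233 240:9/233 244:10/233 248:8/233
0.07 160:95/220 164:96/221 168:97/219 172:97/209 176:99/169 180:97/137 184:95/127 188:101/146 192:110/206 196:109/216 200:109/212 204:107/211 208:95/194 212:51/156 216:22/178 220:14/226 224:12/232 228:12/233 232:12/232 236:11/233 240:11/232 244:11/232 248:10/233
0.075 160:96/220 164:96/220 168:96/221 172:96/221 176:95/220 180:97/213 184:98/182 188:100/162 192:107/206 196:108/215 200:106/209 204:105/207 208:92/193 212:46/155 216:22/183 220:14/225 224:12/231 228:12/231 232:12/232 236:11/233 240:12/232 244:11/231 248:11/232
```

Strip's top face runs from about x 190 to 211 and the board's edge appears at about 219, so roughly 8 mm is left. Three more pumps.

servo_tool(
  commands="0 0 0 0 0 0 0.035;0 0 0 0 0 0 0.035;0 0 0 0 0 0 0.035;0 0 0 0 0 0 0.035;0 0 0 0 0 0 0.035;0 0 0 0 0 0 0.035;0 0 0 0 0 0 0.035;0 0 0 0 0 0 0.035",
)

```text
t: 8.4
tool_pos: [0.5913, -0.0641, 0.099]
orientation: [[0.949, 0.258, -0.181], [0.316, -0.779, 0.542], [-0.001, -0.571, -0.821]]
contact_force: [2.4, -7.1, -1.5]
gripper_width: 0.382
```

servo_tool(
  commands="0 0 0 0 0 0 0.076;0 0 0 0 0 0 0.076;0 0 0 0 0 0 0.076;0 0 0 0 0 0 0.076;0 0 0 0 0 0 0.076;0 0 0 0 0 0 0.076;0 0 0 0 0 0 0.076;0 0 0 0 0 0 0.076",
)

```text
t: 9.07
tool_pos: [0.5905, -0.0624, 0.0999]
orientation: [[0.949, 0.258, -0.183], [0.316, -0.777, 0.544], [-0.002, -0.574, -0.819]]
contact_force: [0.6, 0.2, 0.4]
gripper_width: 0.808
```

servo_tool(
  commands="0 0 0 0 0 0 0.035;0 0 0 0 0 0 0.035;0 0 0 0 0 0 0.035;0 0 0 0 0 0 0.035;0 0 0 0 0 0 0.035;0 0 0 0 0 0 0.035;0 0 0 0 0 0 0.035;0 0 0 0 0 0 0.035",
)

```text
t: 9.73
tool_pos: [0.5912, -0.0641, 0.099]
orientation: [[0.949, 0.258, -0.181], [0.316, -0.779, 0.542], [-0.001, -0.571, -0.821]]
contact_force: [2.5, -7.0, -0.8]
gripper_width: 0.381
```

servo_tool(
  commands="0 0 0 0 0 0 0.076;0 0 0 0 0 0 0.076;0 0 0 0 0 0 0.076;0 0 0 0 0 0 0.076;0 0 0 0 0 0 0.076;0 0 0 0 0 0 0.076;0 0 0 0 0 0 0.076;0 0 0 0 0 0 0.076",
)

```text
t: 10.4
tool_pos: [0.5905, -0.0625, 0.0999]
orientation: [[0.949, 0.258, -0.183], [0.316, -0.777, 0.544], [-0.002, -0.574, -0.819]]
contact_force: [0.2, -0.7, 0.8]
gripper_width: 0.806
```

servo_tool(
  commands="0 0 0 0 0 0 0.035;0 0 0 0 0 0 0.035;0 0 0 0 0 0 0.035;0 0 0 0 0 0 0.035;0 0 0 0 0 0 0.035;0 0 0 0 0 0 0.035;0 0 0 0 0 0 0.035;0 0 0 0 0 0 0.035",
)

```text
t: 11.07
tool_pos: [0.5912, -0.0641, 0.0991]
orientation: [[0.949, 0.259, -0.181], [0.316, -0.779, 0.542], [-0.001, -0.571, -0.821]]
contact_force: [2.5, -7.5, -1.8]
gripper_width: 0.385
```

servo_tool(
  commands="0 0 0 0 0 0 0.076;0 0 0 0 0 0 0.076;0 0 0 0 0 0 0.076;0 0 0 0 0 0 0.076;0 0 0 0 0 0 0.076;0 0 0 0 0 0 0.076;0 0 0 0 0 0 0.076;0 0 0 0 0 0 0.076",
)

```text
t: 11.73
tool_pos: [0.5905, -0.0625, 0.0999]
orientation: [[0.949, 0.258, -0.183], [0.316, -0.777, 0.544], [-0.002, -0.574, -0.819]]
contact_force: [0.2, 1.0, -0.4]
gripper_width: 0.807
```

```bash
python3 gap.py w6
```

```text
11.7833 tool force [-0.02 -0.17  0.54] 75.6452893767746
target tcp [ 0.5915 -0.0634  0.1006] dist [ 0.001  -0.0009  0.0007]
[-0.04  0.06 -0.09] [ 0.0006  0.0006 -0.0012]
-0.075 160:98/201 164:98/196 168:99/152 172:99/132 176:100/131 180:98/129 184:98/130 188:98/130 192:97/128 196:103/148 200:108/208 204:106/221 208:107/219 212:106/217 216:77/221 220:20/229 224:12/231 228:12/231 232:13/232 236:12/232 240:12/232 244:12/231 248:12/232
-0.06 160:100/212 164:100/205 168:100/152 172:99/132 176:100/132 180:98/131 184:99/131 188:98/131 192:96/126 196:101/147 200:108/211 204:107/221 208:108/218 212:107/217 216:77/221 220:20/229 224:11/233 228:11/232 232:12/230 236:12/230 240:12/231 244:12/232 248:11/233
-0.045 160:97/219 164:98/214 168:99/154 172:99/131 176:97/132 180:98/131 184:98/130 188:97/132 192:97/129 196:100/150 200:108/213 204:106/220 208:108/217 212:106/216 216:77/218 220:21/227 224:10/233 228:10/232 232:11/232 236:12/233 240:11/233 244:11/233 248:12/233
0.06 160:97/218 164:98/210 168:98/147 172:96/129 176:96/128 180:94/130 184:96/130 188:94/130 192:94/130 196:101/161 200:108/211 204:108/216 208:108/212 212:104/211 216:64/217 220:18/228 224:11/233 228:9/233 232:8/233 236:10/233 240:9/233 244:10/233 248:8/233
0.07 160:96/220 164:95/221 168:95/221 172:95/221 176:96/218 180:97/197 184:98/159 188:95/133 192:94/130 196:103/161 200:109/212 204:109/214 208:109/213 212:104/210 216:62/215 220:19/227 224:12/232 228:12/233 232:12/232 236:11/233 240:11/232 244:11/232 248:10/233
0.075 160:96/220 164:96/220 168:97/221 172:96/221 176:96/220 180:95/220 184:95/220 188:96/209 192:97/174 196:100/165 200:106/208 204:106/212 208:107/210 212:100/208 216:63/215 220:18/229 224:12/232 228:12/231 232:12/232 236:11/233 240:12/232 244:12/231 248:11/232
```

View pics/w6r.png

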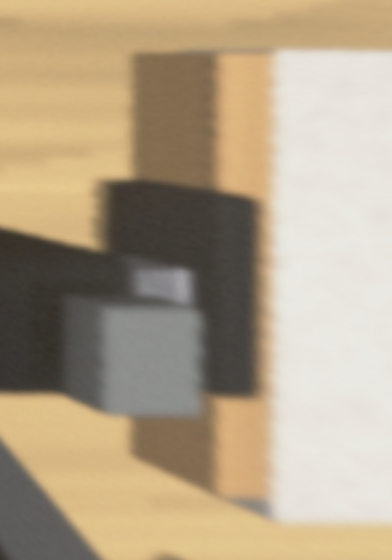

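The rectified view (jig x to the right) shows the strip, x 215–270 in the picture, flush against the white board (x 272 on) along its whole length, with no grey edge face showing. That closes the gap. Now I'll back out along the handle and go round the free end of the light arm.

servo_tool(
  commands="0 0 0 0 -0.005 0 0.094;0 0 0 0 0 -0.02 0.094;0 0 0 0 0 -0.03 0.094;0 0 0 0 0 -0.03 0.094;0 0 0 0 0 -0.03 0.094;0 0 0 0 0 -0.03 0.094;0 0 0 0 0 -0.03 0.094;0 0 0 0 0 -0.02 0.094",
)

```text
t: 12.45
tool_pos: [0.6244, -0.163, 0.2609]
orientation: [[0.949, 0.259, -0.181], [0.316, -0.778, 0.543], [0.0, -0.573, -0.82]]
contact_force: [0.1, 0.2, -0.5]
gripper_width: 0.998
```

```bash
python3 - <<'E'
from plan import *
s=env.sense(); print(s["t"],np.round(s["contact_force"],2))
plan((-.162,.2,.28),35,8)
def st(g,l): T=ori(l); return jw(g)+GO*T[:,2],T
plan((.1,.2,.28),0,11,cur=st((-.162,.2,.28),35))
plan((.1,0,.15),0,8,tcp=True,cur=st((.1,.2,.28),0))
E
```

```text
12.45 [ 0.07  0.21 -0.51]
target tcp [ 0.4382 -0.2358  0.2646] dist [-0.1862 -0.0727  0.0037]
[ 0.01 -0.   -0.  ] [-0.025   0.0008 -0.0011]
[ 0.01 -0.   -0.  ] [-0.025   0.0008 -0.0011]
[ 0.01 -0.   -0.  ] [-0.025   0.0008 -0.0011]
[ 0.01 -0.   -0.  ] [-0.025   0.0008 -0.0011]
[ 0.01 -0.   -0.  ] [-0.025   0.0008 -0.0011]
[ 0.01 -0.   -0.  ] [-0.025   0.0008 -0.0011]
[ 0.01 -0.   -0.  ] [-0.025   0.0008 -0.0011]
[ 0.01 -0.   -0.  ] [-0.025   0.0008 -0.0011]
target tcp [0.3586 0.0025 0.2612] dist [-0.0795  0.2383 -0.0034]
[-3.18  0.   -0.  ] [ 0.     -0.0185  0.0134]
[-3.18  0.   -0.  ] [ 0.     -0.0192  0.0123]
[-3.18  0.   -0.  ] [ 0.     -0.0199  0.0112]
[-3.18  0.   -0.  ] [-0.     -0.0205  0.0101]
[-3.18  0.   -0.  ] [-0.     -0.021   0.0089]
[-3.18  0.   -0.  ] [-0.     -0.0215  0.0078]
[-3.18  0.   -0.  ] [-0.     -0.0219  0.0066]
[-3.18  0.   -0.  ] [-0.     -0.0222  0.0053]
[-3.18  0.   -0.  ] [-0.     -0.0225  0.0041]
[-3.18  0.   -0.  ] [-0.     -0.0227  0.0028]
[-3.18  0.   -0.  ] [-0.     -0.0228  0.0016]
target tcp [0.5483 0.0659 0.15  ] dist [ 0.1897  0.0633 -0.1112]
[0. 0. 0.] [0.025  0.     0.0139]
[0. 0. 0.] [0.025  0.     0.0139]
[0. 0. 0.] [0.025  0.     0.0139]
[0. 0. 0.] [0.025  0.     0.0139]
[0. 0. 0.] [0.025  0.     0.0139]
[0. 0. 0.] [0.025  0.     0.0139]
[0. 0. 0.] [0.025  0.     0.0139]
[0. 0. 0.] [0.025  0.     0.0139]
```

servo_tool(
  commands="0 0 0 -0.025 0.001 -0.001 0.05;0 0 0 -0.025 0.001 -0.001 0;0 0 0 -0.025 0.001 -0.001 0;0 0 0 -0.025 0.001 -0.001 0;0 0 0 -0.025 0.001 -0.001 0;0 0 0 -0.025 0.001 -0.001 0;0 0 0 -0.025 0.001 -0.001 0;0 0 0 -0.025 0.001 -0.001 0",
  newtons=20,
)

```text
t: 13.12
tool_pos: [0.4364, -0.2356, 0.261]
orientation: [[0.949, 0.258, -0.183], [0.316, -0.777, 0.545], [-0.002, -0.574, -0.819]]
contact_force: [0.1, -1.6, 0.3]
gripper_width: 0.469
```

servo_tool(
  commands="-3.18 0 0 0 -0.0185 0.0134 0;-3.18 0 0 0 -0.019 0.0123 0;-3.18 0 0 0 -0.02 0.011 0;-3.18 0 0 0 -0.0205 0.01 0;-3.18 0 0 0 -0.021 0.009 0;-3.18 0 0 0 -0.0215 0.008 0;-3.18 0 0 0 -0.022 0.0066 0;-3.18 0 0 0 -0.022 0.0053 0",
)

```text
t: 13.78
tool_pos: [0.3792, -0.0613, 0.2589]
orientation: [[0.949, 0.311, -0.052], [0.315, -0.936, 0.156], [-0.0, -0.165, -0.986]]
contact_force: [0.3, 0.5, 1.2]
gripper_width: 0.002
```

servo_tool(
  commands="-3.18 0 0 0 -0.0225 0.004 0;-3.18 0 0 0 -0.0227 0.003 0;-3.18 0 0 0 -0.023 0.0016 0;0 0 0 0.02 0 0 0;0 0 0 0.025 0 0 0;0 0 0 0.025 0 0 0;0 0 0 0.02 0 0 0;0 0 0 0.01 0 0 0",
)

```text
t: 14.45
tool_pos: [0.4547, 0.0356, 0.2575]
orientation: [[0.948, 0.318, -0.001], [0.318, -0.948, 0.002], [-0.0, -0.002, -1.0]]
contact_force: [0.4, -0.1, -0.3]
gripper_width: 0.007
```

```bash
python3 - <<'E'
from plan import *
c=snap("wrist","w7"); s=env.sense(); print(s["t"],np.round(s["contact_force"],2),s["gripper_width"],s["joint_positions"])
plan((.1,0,.12),0,8,tcp=True)
E
```

```text
14.5 [ 1.18 -0.06  0.06] -8.121454088345346e-05 [-4.36777142  3.92092692 93.94272255  0.11396424 82.19315043 67.11067905]
target tcp [0.5483 0.0659 0.12  ] dist [ 0.0928  0.0303 -0.1372]
[-0.02  0.    0.01] [0.0122 0.0001 0.0172]
[-0.02  0.    0.01] [0.0122 0.0001 0.0172]
[-0.02  0.    0.01] [0.0122 0.0001 0.0172]
[-0.02  0.    0.01] [0.0122 0.0001 0.0172]
[-0.02  0.    0.01] [0.0122 0.0001 0.0172]
[-0.02  0.    0.01] [0.0122 0.0001 0.0172]
[-0.02  0.    0.01] [0.0122 0.0001 0.0172]
[-0.02  0.    0.01] [0.0122 0.0001 0.0172]
```

View pics/w7.png

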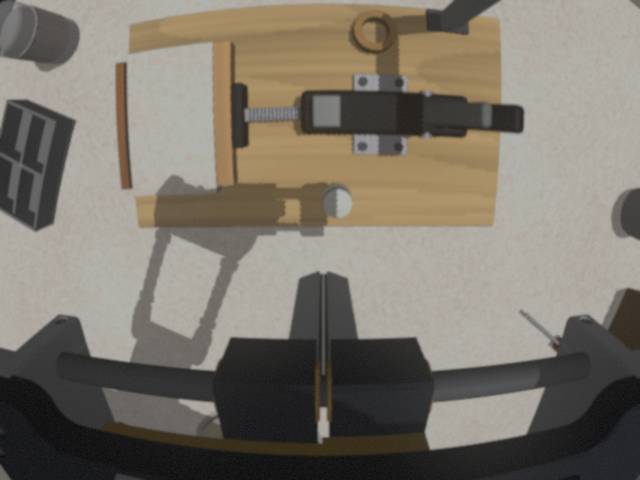

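The wrist view from the side shows the strip (225,110) flush on the board, the jaw (238,115) against it with its bar extended, and the release tab at (327,111). I'll check the tab's position from this second viewpoint.

```bash
python3 - <<'E'
from plan import *
c=load("w7"); t=load("top0")
m=cv2.inRange(c["color"][90:130,305:350],(95,95,95),(190,190,190)); n,_,st,ce=cv2.connectedComponentsWithStats(m); i=1+np.argmax(st[1:,4]); u=ce[i]+[305,90]; print(u,st[i])
print("z=.09",onz(c,*u,.09,True),"tri",tri([ray(c,*u,True),ray(t,271.7,229.2)]), "tri wrist pair",tri([ray(c,*u,True),ray(load("w2"),20+413/1.85,60+250/1.85,True)]),"model",jw((.1,0,.092)))
E
```

```text
[326.5 110.5] [  9   6  26  30 776]
z=.09 [0.54878451 0.06274952 0.09      ] tri [0.54839442 0.06366566 0.08735796] tri wrist pair [0.54794523 0.06211152 0.08701991] model [0.54833424 0.06585399 0.092     ]
```

servo_tool(
  commands="0 0 0 0.0122 0 0.015 0;0 0 0 0.0122 0 0.016 0;0 0 0 0.0122 0 0.016 0;0 0 0 0.0122 0 0.016 0;0 0 0 0.0122 0 0.016 0;0 0 0 0.0122 0 0.016 0;0 0 0 0.0122 0 0.016 0;0 0 0 0.0122 0 0.016 0",
)

```text
t: 15.17
tool_pos: [0.5446, 0.0652, 0.1297]
orientation: [[0.949, 0.316, -0.003], [0.316, -0.949, 0.001], [-0.003, -0.002, -1.0]]
contact_force: [-0.3, -0.4, 0.2]
gripper_width: 0.002
```

```bash
python3 - <<'E'
from plan import *
c=snap("top","t1");s=env.sense(); print(s["t"],np.round(s["contact_force"],2)); plan((.1,0,.10),0,1,tcp=True)
E
```

```text
15.2167 [ 1.77  0.8  -1.6 ]
target tcp [0.5483 0.0659 0.1   ] dist [ 0.0032  0.0001 -0.0266]
[-0.21  0.3  -0.05] [0.0032 0.001  0.0266]
```

servo_tool(
  commands="0 0 0 0.001 0.001 0.012 0;0 0 0 0.001 0.001 0.012 0;0 0 0 0 0 0.008 0;0 0 0 0 0 0.005 0;0 0 0 0 0 0.004 0;0 0 0 0 0 0.003 0;0 0 0 0 0 0.001 0;0 0 0 0 0 0 0",
)

```text
t: 15.88
tool_pos: [0.5465, 0.064, 0.0862]
orientation: [[0.949, 0.317, -0.004], [0.317, -0.949, 0.0], [-0.003, -0.002, -1.0]]
contact_force: [-3.3, -1.2, 5.8]
gripper_width: 0.001
```

```bash
python3 - <<'E'
from plan import *
c=snap("wrist","w8");s=env.sense(); print(s["t"],np.round(s["contact_force"],2)); plan((.1,0,.086),0,1,tcp=True)
E
```

```text
15.9333 [-3.21 -1.78  5.67]
target tcp [0.5483 0.0659 0.086 ] dist [ 0.0018  0.0018 -0.0002]
[-0.09  0.2   0.01] [ 0.0023 -0.0012  0.0002]
```

servo_tool(
  commands="0 0 0 0 0 0.001 0;0 0 0 0 0 0.001 0;0 0 0 0 0 0.001 0;0 0 0 0 0 0 0;0 0 0 0 0 0 0;0 0 0 0 0 0 0;0 0 0 0 0 0 0;0 0 0 0 0 0 0",
)

```text
t: 16.6
tool_pos: [0.5466, 0.064, 0.086]
orientation: [[0.948, 0.317, -0.002], [0.317, -0.948, 0.0], [-0.002, -0.001, -1.0]]
contact_force: [-7.7, -1.6, 23.1]
gripper_width: 0.003
```

servo_tool(
  commands="0 0 0 0 0 0 0;0 0 0 0 0 0 0;0 0 0 0 0 0 0;0 0 0 0 0 0 0;0 0 0 0 0 0 0;0 0 0 0 0 0 0;0 0 0 0 0 0 0;0 0 0 0 0 0 0",
)

```text
t: 17.27
tool_pos: [0.5466, 0.064, 0.086]
orientation: [[0.948, 0.317, -0.002], [0.317, -0.948, 0.0], [-0.002, -0.001, -1.0]]
contact_force: [-8.2, -1.9, 22.4]
gripper_width: 0.006
```

```bash
python3 - <<'E'
from plan import *
c=snap("wrist","w9");s=env.sense(); print(s["t"],np.round(s["tool_pos"],4),np.round(s["contact_force"],2))
cv2.imwrite("pics/w9c.png",cv2.resize(cv2.imread("pics/w9.png")[:330,60:560],None,fx=1.5,fy=1.5,interpolation=3))
E
```

```text
17.3167 [0.5466 0.064  0.086 ] [-8.06 -0.53 22.42]
```

View pics/w9c.png

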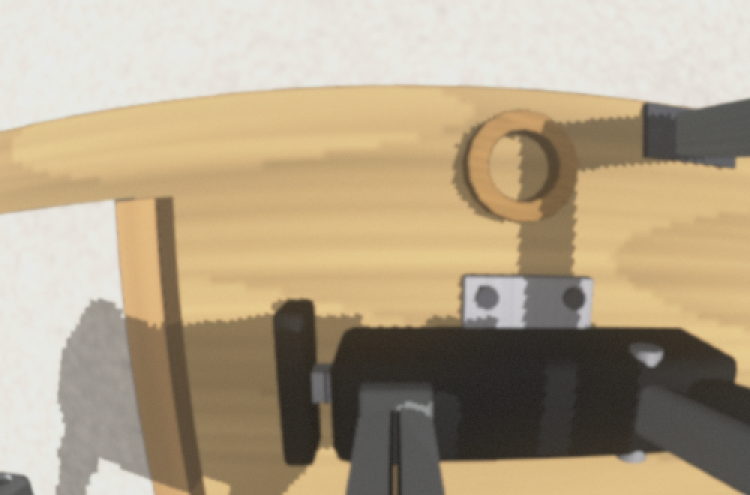

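Crop: with the tab held down the jaw (295,380) is back near the head, with only a short piece of bar showing, and the strip (145,350) still lies on the board. Time to lift off and move away.

servo_tool(
  commands="0 0 0 0 0 -0.003 0;0 0 0 0 0 -0.01 0;0 0 0 0 0 -0.02 0;0 0 0 0 0 -0.025 0;0 0 0 -0.01 0 -0.03 0;0 0 0 -0.012 0 -0.03 0;0 0 0 -0.015 0 -0.03 0;0 0 0 -0.012 0 -0.02 0",
)

```text
t: 17.98
tool_pos: [0.5023, 0.0486, 0.2539]
orientation: [[0.949, 0.317, 0.003], [0.317, -0.949, 0.001], [0.003, -0.0, -1.0]]
contact_force: [0.2, 0.2, -0.3]
gripper_width: 0.005
```

servo_tool(
  commands="0 0 0 -0.015 0 -0.005 0;0 0 0 -0.015 0 0 0;0 0 0 -0.012 0 0 0;0 0 0 -0.005 0 0 0;0 0 0 0 0 0 0;0 0 0 0 0 0 0;0 0 0 0 0 0 0;0 0 0 0 0 0 0",
)

```text
t: 18.65
tool_pos: [0.4576, 0.0339, 0.2549]
orientation: [[0.949, 0.317, -0.003], [0.317, -0.949, 0.001], [-0.002, -0.002, -1.0]]
contact_force: [-0.2, -0.4, 0.7]
gripper_width: 0.007
```

```bash
python3 - <<'E'
from plan import *
c=snap("wrist","w10");s=env.sense(); print(s["t"],np.round(s["tool_pos"],4),np.round(s["contact_force"],2))
cv2.imwrite("pics/w10c.png",cv2.resize(cv2.imread("pics/w10.png")[:300,90:550],None,fx=1.7,fy=1.7,interpolation=3))
E
```

```text
18.7 [0.4576 0.034  0.2549] [ 0.11  1.24 -0.1 ]
```

View pics/w10c.png

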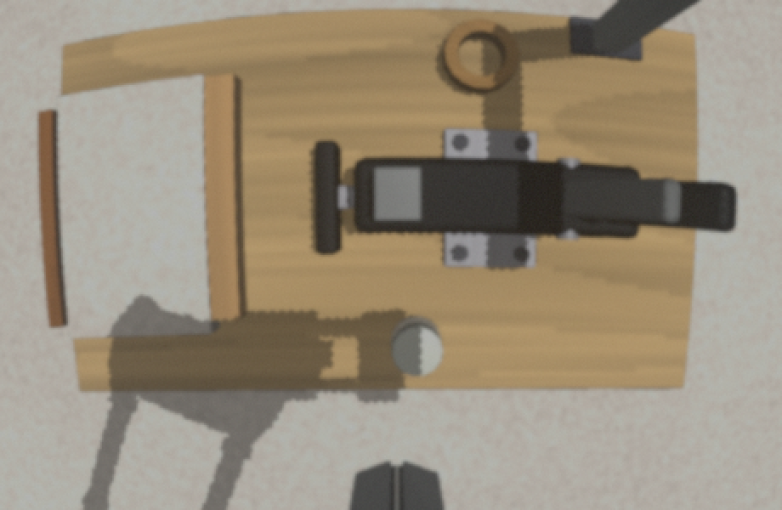

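The view shows the strip (222,195) flush with the board, the jaw (327,198) back by the head, and the tape roll and jar in place. One numeric check of the jaw and strip, then I'll hand in.

```bash
python3 - <<'E'
from plan import *
c=load("w10")
for n,u,v,z in(("jawface",315,198,.051),("strip in",238,150,.04),("strip-board top",205,85,.04),("strip-board bot",211,318,.04),("release",398,194,.09)):
    X=onz(c,90+u/1.7,v/1.7,z,True); print(n,np.round(rot(JP[2]).T@(X[:2]-JP[:2]),4))
env.close_job()
E
```

```text
jawface [0.1462 0.0027]
strip in [ 0.1962 -0.0301]
strip-board top [ 0.218  -0.0745]
strip-board bot [0.2176 0.077 ]
release [0.0966 0.0022]
the job is handed in; nothing more can be done
```

The strip is closed up against the shelf board, and I handed the job in at about 18.7 s of the 51 s allowed. No verdict was reported.

**What I did:**
- I made six full squeezes of the trigger, letting it spring back between them. Only the first return, opened to 66 mm, lightly touched the trigger before the next opening freed it.
- I then backed out, went round the free end of the light arm and pressed the release tab down with shut fingers. I held it for over 1.3 s at about 22 N and lifted clear.

**Last checks:**
- **Strip:** no gap was visible anywhere along its length, either before or after the release. Its joint with the board measured x 218.0 mm at one end and 217.6 mm at the other.
- **Jaw:** its face measured x 146 mm, against 150 mm when fully back.
- **Measurement offset:** the release tab and the strip joint also read about 3–4 mm low in x. I took this as a constant camera and frame offset, so the jaw reading fits it being fully back.
- **Surroundings:** the tape roll and jar still stood where they were. I did not take a final picture of the items farther away. The robot was touching nothing when I handed in.

**Disagreement:** an early fit of the jig's position from the wrist camera differed by about 6 mm from the top view. I used the top-view fit because the triangulated handle, trigger and release tab agreed with it.

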